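# Line up the hole saws by size on the bench rack

### The job

Stand the four hole saws in the bench rack in order of diameter, one upright with its teeth down in the middle of each rubber seat: the smallest at the end next to the white bit case, rising to the largest at the end next to the jam jar of rivets. Leave the bit case and the jar standing where they are, and let go of everything at the end.

Things in the scene. Friction and masses are not known exactly. Their poses are not given: they have to be found in the camera images.
- saw_25: The smallest of four loose steel hole saws, standing teeth down: a closed round cup 25 mm across, 40 mm high; on it a dark nut 20 mm across, 10 mm high; then a round shank 11 mm across, from 50 to 88 mm above the teeth, by which it is easily held from above. The saws differ only in cup diameter (25, 36, 48, 60 mm) and weight (under 0.35 kg). Origin: centre of the underside; z up the shank.
- saw_36: The second smallest of four loose steel hole saws, standing teeth down: a closed round cup 36 mm across, 40 mm high; on it a dark nut 20 mm across, 10 mm high; then a round shank 11 mm across, from 50 to 88 mm above the teeth, by which it is easily held from above. The saws differ only in cup diameter (25, 36, 48, 60 mm) and weight (under 0.35 kg). Origin: centre of the underside; z up the shank.
- saw_48: The second largest of four loose steel hole saws, standing teeth down: a closed round cup 48 mm across, 40 mm high; on it a dark nut 20 mm across, 10 mm high; then a round shank 11 mm across, from 50 to 88 mm above the teeth, by which it is easily held from above. The saws differ only in cup diameter (25, 36, 48, 60 mm) and weight (under 0.35 kg). Origin: centre of the underside; z up the shank.
- saw_60: The largest of four loose steel hole saws, standing teeth down: a closed round cup 60 mm across, 40 mm high; on it a dark nut 20 mm across, 10 mm high; then a round shank 11 mm across, from 50 to 88 mm above the teeth, by which it is easily held from above. The saws differ only in cup diameter (25, 36, 48, 60 mm) and weight (under 0.35 kg). Origin: centre of the underside; z up the shank.
- seat_a: An end seat of the rack (next to it is seat b): a fixed flat black rubber disc 70 mm across, 6 mm thick, in a thin bright ring, a bright dot at its centre. Four alike in a straight row a-b-c-d, 85 mm apart, on a fixed black rack 350 x 90 mm, 18 mm high. Origin: centre of its underside, so a saw's teeth rest 6 mm above it; y runs along the row from a towards d, z up.
- seat_b: An inner seat of the rack (between seats a and c): a fixed flat black rubber disc 70 mm across, 6 mm thick, in a thin bright ring, a bright dot at its centre. Four alike in a straight row a-b-c-d, 85 mm apart, on a fixed black rack 350 x 90 mm, 18 mm high. Origin: centre of its underside, so a saw's teeth rest 6 mm above it; y runs along the row from a towards d, z up.
- seat_c: An inner seat of the rack (between seats b and d): a fixed flat black rubber disc 70 mm across, 6 mm thick, in a thin bright ring, a bright dot at its centre. Four alike in a straight row a-b-c-d, 85 mm apart, on a fixed black rack 350 x 90 mm, 18 mm high. Origin: centre of its underside, so a saw's teeth rest 6 mm above it; y runs along the row from a towards d, z up.
- seat_d: The other end seat of the rack (next to it is seat c): a fixed flat black rubber disc 70 mm across, 6 mm thick, in a thin bright ring, a bright dot at its centre. Four alike in a straight row a-b-c-d, 85 mm apart, on a fixed black rack 350 x 90 mm, 18 mm high. Origin: centre of its underside, so a saw's teeth rest 6 mm above it; y runs along the row from a towards d, z up.
- bit_case: White plastic bit case with snap lid, 90 x 65 mm, 38 mm high, loose on the bench just off one end of the rack, about 120 mm from the end seat (either end, it varies). Marks the end for the smallest saw. Not to be moved. Origin: centre of its underside.
- jam_jar: Glass jam jar of rivets with a brass-coloured lid, 66 mm across, 80 mm high, loose on the bench just off the other end of the rack, about 120 mm from that end's seat. Marks the end for the largest saw. Not to be moved. Origin: centre of its underside.

How it is judged:
By the outcome, as a careful person would: the job done as asked, in the order asked, and still so for the second after the job is handed in, with the robot touching nothing.
It also fails if it takes over 99 s, if anything falls off the work surface, if the arm or the gripper's body presses on something with over 40 N, if the wrist force passes 120 N, or if a joint passes its speed limit or range.

### The arm

A 6-joint arm with a two-finger parallel gripper is mounted at the origin on the work surface. World frame = base frame: x ahead of the robot, y to its left, z up, the work surface at z = 0. Lengths are in m, angles in rad, forces in N, time in s.
With the tool pointing down it reaches from about 0.3 to 0.775 m from the base axis. Payload 14.6 kg.
Tool frame: the origin (TCP) lies at the very end of the fingers, on their centre line; the grasp point (between the pads) lies 19 mm behind it; z points along the fingers, y is the line along which they close (so a half turn about z gives the same grasp; the last joint's range is limited). The gripper opens to 94 mm and grips with 3 to 60 N. Pads are 16 mm wide; open, the fingers measure 119 mm over their backs; the gripper's body (75 mm by 177 mm) begins 78 mm behind the grasp point.
Start: joints at [1.154, 0.3, 1.521, -0, 1.321, -0.067], TCP at [0.188, 0.517, 0.205] pointing down, gripper open.
Joint ranges: [-3.03, 3.03], [-0.79, 2.21], [0.23, 2.52], [-1.04, 4.18], [0, 3.07], [-2.55, 2.55]. Speed limits (rad/s): [2.22, 2.22, 2.57, 3.14, 3.14, 3.14].

### API

Orientations are given as [roll, pitch, yaw] about the fixed x, y, z axes, in that order (R = Rz(yaw) Ry(pitch) Rx(roll)).
In Python, from station import ctrl, cams gives the robot as it stands. The module is installed in compiled form; this text tells all that it offers.
- The arm moves only by the tool arm_command, never from a script. Its argument "plan" is a list that holds one entry, the list of rows, each a list of 7 numbers: the shift along the tool's x, y, z in mm, then the turn, a rotation vector about the tool's x, y, z in rad, then the closure, from -1 (fully open) to 1 (shut). A call has 1 to 12 rows; each row is the pose to reach, as a shift and turn from the pose commanded when the call began, along the tool's axes at that moment; what a row does not reach only later rows make up. A row lasts 1/10 s, in which the tool goes at most 50 mm and 8.59 degrees, less where a joint would pass 70% of its speed; a pose out of reach is approached as far as the arm can. A call with a gripper value outside its range is refused whole. The fingers move at their own pace and stop on an object; "squeeze" is the grip in N (left out, the last holds). Time passes only in rows, so rows that repeat a pose let the fingers close. It gives the time, the measured TCP pose, the force, the opening and the grip force at its end, in the units of the state.
- ctrl.get_obs(): the state, without advancing time (a new reading comes with each control period).
- cams.camera(name): name is "scene" or "top" or "wrist"; returns (picture, depth): 384x512x3 uint8, blue, green, red; 384x512 float32, m along the optical axis (not along the pixel's ray), 0 where there is no reading.
- cams.camera_info(name): a dict with "fx", "fy", "cx", "cy" (pixels), "world_to_cam" (4x4, takes a point from world to camera coordinates). Camera axes: x right, y down, z forward; pixel columns grow to the right and rows downward; lengths in m; the calibration is good to about 2 mm. The wrist camera is an equidistant fisheye: a pixel r from the principal point sees the ray r / f radians off the axis. A picture is of the moment at which its call begins: read the wrist's pose just before it. camera_info takes no time and is no camera call; for the wrist camera it gives the pose at the moment of the call.
- ctrl.hand_in(): hands the job in; it is judged then, once.
The state is a dict: "time_s": time; "qpos": joint angles; "joint_vel": joint speeds; "tau": joint torques, N m; "ee_pos": TCP position; "eef_rot": TCP orientation; "force": force on the tool from outside, world axes, zero at the start; "moment": the same for the moment, N m; "grip_width": finger opening in m; "grip_force": force on a finger pad.
Only numpy, scipy, OpenCV 4.12 (cv2) and the standard library are available. Lean on these libraries where they do the work, as an engineer would, in place of code of your own. Each camera call takes 0.05 s, during which the arm holds its last target. There are 200 camera calls.

## Working session

There is one attempt and no reset: what is moved stays moved. The work goes in short steps, Python scripts to look and compute and a tool call to move; the robot and the scene stay as the last step left them, time stands still between calls to the robot, and variables do not carry over. Pictures are saved under pics/ and viewed, at most 14 in all, crops included, and the job is handed in when it is done.

Besides the shell and the picture viewer there is one more tool, called after "Call:" as name(argument=value, ...) on one line, values as JSON. arm_command: Moves the arm, as the interface text tells. Its arguments: {"type":"object","properties":{"plan":{"type":"array"},"squeeze":{"type":"number"}},"required":["plan"]}

```bash
mkdir -p pics; python3 - <<'E'
from station import ctrl,cams
import cv2,numpy as np
o=ctrl.get_obs();print(o)
for n in("scene","top"):
    p,d=cams.camera(n);cv2.imwrite(f"pics/{n}0.png",p);np.save(f"{n}0.npy",d);np.save(f"{n}0p.npy",p)
    i=cams.camera_info(n);print(n,i)
E
```

```text
{'time_s': 0.0, 'qpos': array([ 1.15439045e+00,  3.00510126e-01,  1.52159269e+00,  1.17407987e-05,
        1.32066064e+00, -6.66072986e-02]), 'joint_vel': array([ 8.16799417e-05,  4.88259023e-04, -2.43764857e-04, -4.91307830e-05,
       -6.91682733e-04,  8.71845618e-04]), 'tau': array([ 1.95112414e-03, -5.31812847e+01, -3.52731800e+01,  7.09411665e-02,
        2.43060436e-02, -8.87274109e-05]), 'ee_pos': array([0.18838883, 0.5164553 , 0.20486   ]), 'eef_rot': array([-3.14042520e+00, -8.92732077e-05,  2.79179111e+00]), 'force': array([-0.43889971, -0.09688881,  0.16101127]), 'moment': array([ 0.02136546, -0.00580865, -0.02931862]), 'grip_force': 0.0, 'grip_width': 0.09411014657085706}
scene {'fx': 425.9960449117228, 'fy': 425.9960449117228, 'cx': 260.02138488068516, 'cy': 193.10580610387188, 'world_to_cam': array([[-5.07628859e-01,  8.61575679e-01,  5.38322222e-04,
         2.87613914e-01],
       [ 7.01981248e-01,  4.13960056e-01, -5.79533778e-01,
        -3.75423151e-01],
       [-4.99535052e-01, -2.93810179e-01, -8.14948042e-01,
         1.19672737e+00],
       [ 0.00000000e+00,  0.00000000e+00,  0.00000000e+00,
         1.00000000e+00]])}
top {'fx': 364.45171366631774, 'fy': 364.45171366631774, 'cx': 253.8708988473652, 'cy': 190.51701724091583, 'world_to_cam': array([[-0.02214465, -0.99969991, -0.01047364,  0.04156924],
       [-0.99878399,  0.02258349, -0.04382375,  0.54439599],
       [ 0.04404713,  0.00949045, -0.99898438,  0.91823335],
       [ 0.        ,  0.        ,  0.        ,  1.        ]])}
```

View pics/scene0.png

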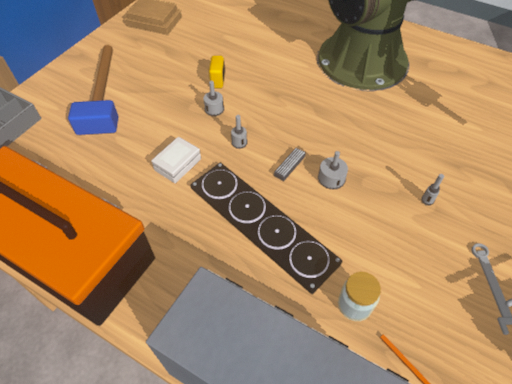

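View pics/top0.png

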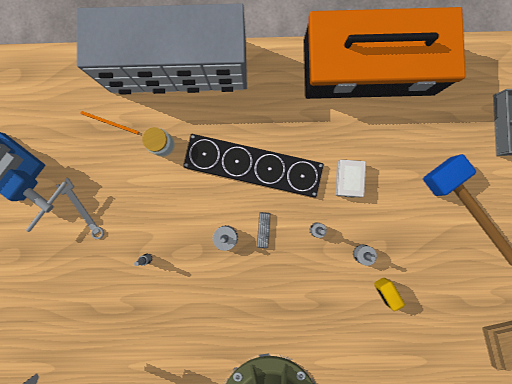

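The scene view shows the four saws standing at about (240,137), (214,103), (333,175) and (430,195). The top view has them at (317,230), (365,255), (225,238) and (145,260). The seats in the top view are at (204,154), (237,161), (269,169) and (303,177), with the jar at the left (+y) end and the case at the right. I'll enlarge both next.

```bash
python3 - <<'E'
import cv2,numpy as np
p=np.load("top0p.npy");t=cv2.resize(p[125:280,125:385],None,fx=3,fy=3,interpolation=cv2.INTER_CUBIC)
cv2.imwrite("pics/top_c.png",t)
p=np.load("scene0p.npy");s=cv2.resize(p[75:325,190:450],None,fx=2.4,fy=2.4,interpolation=cv2.INTER_CUBIC)
cv2.imwrite("pics/scene_c.png",s)
E
```

```text
(no output)
```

View pics/top_c.png

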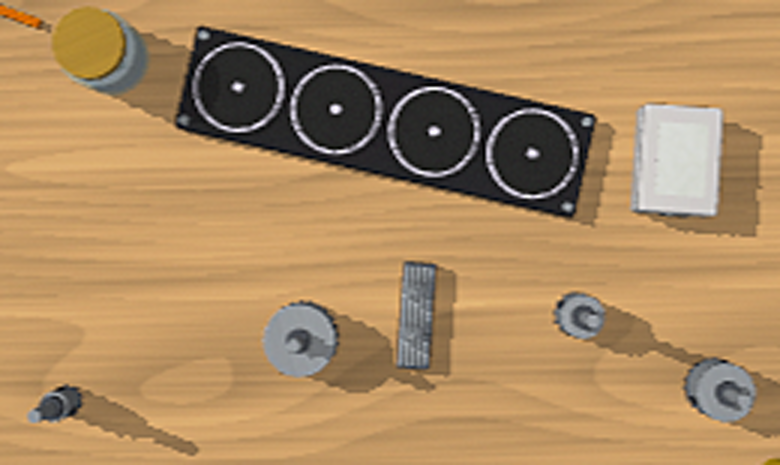

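View pics/scene_c.png

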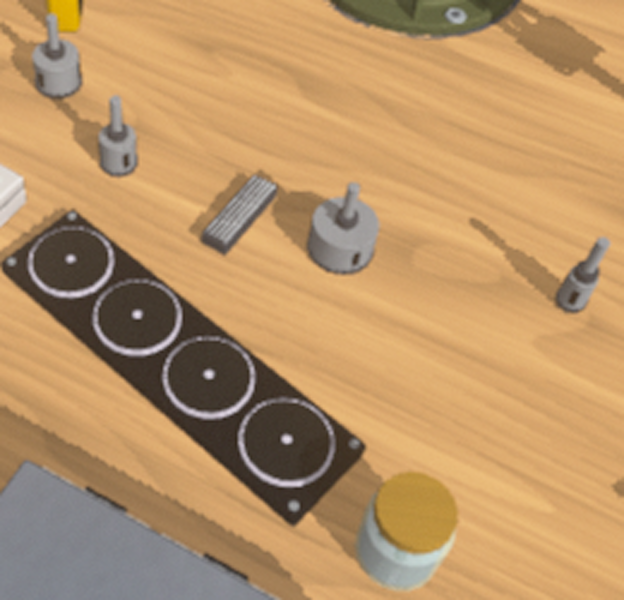

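The crops give matching points. The shank tips in the top crop are 25:(37,415), 36:(590,319), 48:(742,397) and 60:(297,343). In the scene crop they are (602,243), (115,101), (52,20) and (352,188). The seat dots are sharp in both, and nothing stands between them. I'll triangulate these points and check them against depth.

```bash
cat >h.py <<'E'
import numpy as np,cv2
from station import ctrl,cams
def P(n):
    i=cams.camera_info(n);K=np.array([[i['fx'],0,i['cx']],[0,i['fy'],i['cy']],[0,0,1]]);return K@i['world_to_cam'][:3]
def proj(n,X):
    h=P(n)@np.append(X,1);return h[:2]/h[2]
def tri(a,b):
    X=cv2.triangulatePoints(P("top"),P("scene"),np.float64(a).reshape(2,1),np.float64(b).reshape(2,1)).ravel();return X[:3]/X[3]
def back(n,u,v,z):   # point on plane z
    i=cams.camera_info(n);M=i['world_to_cam'];R,t=M[:3,:3],M[:3,3];c=-R.T@t
    r=R.T@np.array([(u-i['cx'])/i['fx'],(v-i['cy'])/i['fy'],1]);return c+r*(z-c[2])/r[2]
E
python3 - <<'E'
from h import *
np.set_printoptions(precision=4,suppress=True)
T={'25':(37,415),'36':(590,319),'48':(742,397),'60':(297,343),'L':(237,87),'2':(335,109),'3':(433,131),'R':(532,153)}
S={'25':(602,243),'36':(115,101),'48':(52,20),'60':(352,188),'L':(287,439),'2':(209,374),'3':(137,314),'R':(70,259)}
d=np.load('top0.npy')
for k in T:
    a=(np.array(T[k])+.5)/3-.5+125;b=(np.array(S[k])+.5)/2.4-.5+[190,75]
    X=tri(a,b);z=.088 if len(k)==2 else .024
    print(k,X,'err',proj('top',X)-a,proj('scene',X)-b,'r',np.hypot(*X[:2]),'planes',back('top',*a,z)[:2],back('scene',*b,z)[:2])
def cloud(n):
    i=cams.camera_info(n);d=np.load(n+'0.npy');v,u=np.indices(d.shape);M=i['world_to_cam']
    c=np.stack([(u-i['cx'])/i['fx']*d,(v-i['cy'])/i['fy']*d,d],-1);return (c-M[:3,3])@M[:3,:3]
for n in('top','scene'):
    C=cloud(n).reshape(-1,3)
    for k,(x,y) in {'25':(.36,.26),'36':(.44,-.12),'48':(.38,-.22),'60':(.42,.1)}.items():
        q=C[(abs(C[:,0]-x)<.06)&(abs(C[:,1]-y)<.06)]
        c=q[(q[:,2]>.034)&(q[:,2]<.045)];s=q[(q[:,2]>.06)];tp=q[q[:,2]>.084]
        print(n,k,'cup top',c[:,:2].min(0),c[:,:2].max(0),(c[:,:2].min(0)+c[:,:2].max(0))/2,np.median(c[:,2]),'tip',tp.mean(0),len(tp),'max',q[:,2].max())
E
```

```text
25 [0.3787 0.3053 0.0878] err [-0.1255  0.0426] [-0.1116  0.0045] r 0.4864380499207742 planes [0.3789 0.3049] [0.3788 0.3054]
36 [ 0.4449 -0.1275  0.0899] err [ 0.6561 -0.3722] [0.5803 0.0611] r 0.4628385871309138 planes [ 0.444  -0.1263] [ 0.4438 -0.1299]
48 [ 0.3819 -0.2416  0.0897] err [ 0.1597 -0.0959] [0.1334 0.0178] r 0.4518739155934822 planes [ 0.3814 -0.2417] [ 0.3804 -0.2431]
60 [0.4301 0.102  0.0888] err [-0.2146  0.0952] [-0.1926 -0.0072] r 0.44205032459955235 planes [0.4303 0.1016] [0.4292 0.1022]
L [0.641  0.1533 0.0264] err [ 0.3098 -0.1463] [0.3317 0.0162] r 0.6590994193658309 planes [0.641  0.1544] [0.6401 0.1524]
2 [0.6205 0.0711 0.0264] err [ 0.3073 -0.1561] [0.32   0.0232] r 0.6245442506927901 planes [0.6204 0.072 ] [0.6195 0.0699]
3 [ 0.6001 -0.011   0.0268] err [ 0.3725 -0.2025] [0.3778 0.0358] r 0.6001775242303409 planes [ 0.5999 -0.0102] [ 0.5988 -0.0128]
R [ 0.5798 -0.0936  0.0262] err [ 0.4009 -0.232 ] [0.3965 0.0461] r 0.5872895213909854 planes [ 0.5794 -0.0929] [ 0.5788 -0.0955]
top 25 cup top [0.3663 0.2967] [0.3904 0.3174] [0.3783 0.307 ] 0.03869673834897
[... 359 characters left out ...]
 top [0.3988 0.0757] [0.458  0.1354] [0.4284 0.1056] 0.03840042311948227 tip [0.4283 0.1051 0.0867] 18 max 0.08872790396981382
scene 25 cup top [0.3743 0.2948] [0.391  0.3192] [0.3827 0.307 ] 0.03938422718124221 tip [0.378  0.3069 0.0875] 24 max 0.08926267309060079
scene 36 cup top [ 0.424  -0.1458] [ 0.4607 -0.1121] [ 0.4424 -0.129 ] 0.03921604936135946 tip [ 0.4432 -0.1293  0.0872] 21 max 0.09094888119425652
scene 48 cup top [ 0.3533 -0.2694] [ 0.4025 -0.2204] [ 0.3779 -0.2449] 0.03975808419728764 tip [ 0.379  -0.2439  0.0868] 16 max 0.0887765587122705
scene 60 cup top [0.3982 0.0747] [0.4585 0.1333] [0.4284 0.104 ] 0.039558985462348206 tip [0.4281 0.104  0.0872] 20 max 0.08990507161800927
```

```bash
cat >>h.py <<'E'
from scipy.spatial.transform import Rotation as Ro
def go(x,y,z,o=None):
    o=o or ctrl.get_obs();R=Ro.from_euler('xyz',o['eef_rot']).as_matrix()
    print('shift mm',np.round(1000*R.T@(np.array([x,y,z])-o['ee_pos']),1),'t',round(o['time_s'],2),o['ee_pos'].round(4),'rot',o['eef_rot'].round(4),'q6',o['qpos'][5].round(2),'w',round(o['grip_width'],4))
E
python3 -c "
from h import *
go(.378,.307,.150)"
```

```text
shift mm [-249.9 -131.7   55.1] t 0.1 [0.1884 0.5165 0.205 ] rot [-3.1406e+00 -1.0000e-04  2.7917e+00] q6 -0.07 w 0.094
```

Call:
arm_command(plan=[[[-25,-13,5,0,0,0,-1],[-60,-32,14,0,0,0,-1],[-100,-53,24,0,0,0,-1],[-140,-74,34,0,0,0,-1],[-180,-95,44,0,0,0,-1],[-215,-113,52,0,0,0,-1],[-240,-126,55,0,0,0,-1],[-250,-132,55,0,0,0,-1],[-250,-132,55,0,0,0,-1],[-250,-132,55,0,0,0,-1]]], squeeze=40)

```text
time_s: 1.1
ee_pos: [0.3776, 0.3077, 0.1506]
eef_rot: [3.141, -0.0, 2.792]
force: [0.5, -0.2, 0.4]
grip_width: 0.0935
grip_force: 0.0
```

```bash
python3 - <<'E'
from h import *
i=cams.camera_info("wrist");p,d=cams.camera("wrist");cv2.imwrite("pics/w1.png",p)
go(.378,.307,.055)
def wproj(i,X):
    c=(i['world_to_cam']@np.append(X,1))[:3];r=np.hypot(c[0],c[1]);th=np.arctan2(r,c[2]);return i['cx']+i['fx']*th*c[0]/r,i['cy']+i['fy']*th*c[1]/r
print(wproj(i,[.378,.307,.088]),wproj(i,[.378,.307,.05]),wproj(i,[.378,.307,0]))
E
```

```text
shift mm [-0.8 -0.7 95.6] t 1.15 [0.3775 0.3079 0.1506] rot [ 3.1413 -0.      2.7928] q6 -0.61 w 0.0941
(np.float64(251.63291252953672), np.float64(201.77107944001472)) (np.float64(251.77632553636687), np.float64(189.02122071537553)) (np.float64(251.91935263631876), np.float64(176.40212105264055))
```

View pics/w1.png

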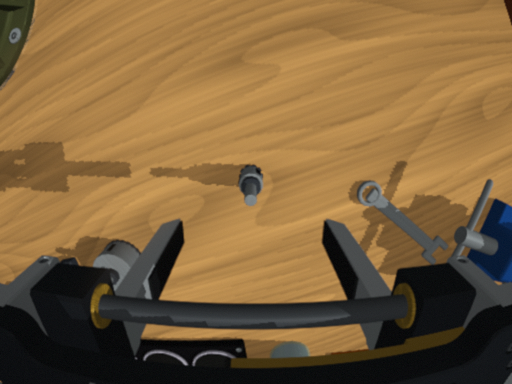

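The wrist picture shows the 25 saw's shank tip at (250,200), against a predicted (252,202). That is agreement to about 1 mm, so I'm descending and gripping.

Call:
arm_command(plan=[[[-1,-1,15,0,0,0,-1],[-1,-1,45,0,0,0,-1],[-1,-1,75,0,0,0,-1],[-1,-1,92,0,0,0,-1],[-1,-1,95,0,0,0,-1],[-1,-1,95,0,0,0,1],[-1,-1,95,0,0,0,1],[-1,-1,95,0,0,0,1],[-1,-1,95,0,0,0,1],[-1,-1,95,0,0,0,1],[-1,-1,95,0,0,0,1],[-1,-1,95,0,0,0,1]]])

```text
time_s: 2.35
ee_pos: [0.3788, 0.3057, 0.0555]
eef_rot: [3.141, 0.0, 2.792]
force: [-0.0, 0.5, 1.3]
grip_width: 0.0414
grip_force: 0.0
```

Call:
arm_command(plan=[[[0,0,0,0,0,0,1],[0,0,0,0,0,0,1],[0,0,0,0,0,0,1],[0,0,0,0,0,0,1],[0,0,0,0,0,0,1],[0,0,0,0,0,0,1],[0,0,0,0,0,0,1]]])

```text
time_s: 3.05
ee_pos: [0.3787, 0.3057, 0.0554]
eef_rot: [-3.142, -0.0, 2.792]
force: [0.6, -0.7, -0.7]
grip_width: 0.0102
grip_force: 40.0
```

```bash
python3 -c "
from h import *
go(.378,.307,.055);go(.378,.307,.205);go(.579,-.0942,.205);go(.579,-.0942,.079)"
```

```text
shift mm [1.1 1.  0.4] t 3.05 [0.3787 0.3057 0.0554] rot [-3.1415e+00 -1.0000e-04  2.7918e+00] q6 -0.62 w 0.0102
shift mm [   1.1    1.  -149.6] t 3.05 [0.3787 0.3057 0.0554] rot [-3.1415e+00 -1.0000e-04  2.7918e+00] q6 -0.62 w 0.0102
shift mm [-325.2 -307.  -149.6] t 3.05 [0.3787 0.3057 0.0554] rot [-3.1415e+00 -1.0000e-04  2.7918e+00] q6 -0.62 w 0.0102
shift mm [-325.2 -307.   -23.6] t 3.05 [0.3787 0.3057 0.0554] rot [-3.1415e+00 -1.0000e-04  2.7918e+00] q6 -0.62 w 0.0102
```

Call:
arm_command(plan=[[[0,0,-20,0,0,0,1],[0,0,-60,0,0,0,1],[0,0,-105,0,0,0,1],[-15,-14,-135,0,0,0,1],[-40,-38,-148,0,0,0,1],[-72,-68,-150,0,0,0,1],[-106,-100,-150,0,0,0,1],[-140,-132,-150,0,0,0,1],[-174,-164,-150,0,0,0,1],[-208,-196,-150,0,0,0,1],[-242,-228,-150,0,0,0,1],[-270,-255,-150,0,0,0,1]]])

```text
time_s: 4.25
ee_pos: [0.5456, -0.0287, 0.2054]
eef_rot: [-3.142, 0.0, 2.791]
force: [-0.6, 1.2, 0.0]
grip_width: 0.0105
grip_force: 40.0
```

```bash
python3 -c "
from h import *
go(.579,-.0942,.205);go(.579,-.0942,.100)"
```

```text
shift mm [-53.9 -50.    0.4] t 4.25 [ 0.5456 -0.0287  0.2054] rot [-3.1415  0.      2.7909] q6 -1.34 w 0.0105
shift mm [-53.9 -50.  105.4] t 4.25 [ 0.5456 -0.0287  0.2054] rot [-3.1415  0.      2.7909] q6 -1.34 w 0.0105
```

Call:
arm_command(plan=[[[-30,-28,0,0,0,0,1],[-48,-45,8,0,0,0,1],[-55,-52,28,0,0,0,1],[-55,-52,60,0,0,0,1],[-55,-52,90,0,0,0,1],[-55,-52,105,0,0,0,1],[-55,-52,105,0,0,0,1],[-55,-52,105,0,0,0,1]]])

```text
time_s: 5.05
ee_pos: [0.5794, -0.0941, 0.1016]
eef_rot: [3.141, 0.001, 2.792]
force: [-0.3, -0.1, -0.8]
grip_width: 0.0105
grip_force: 40.0
```

```bash
python3 - <<'E'
from h import *
go(.579,-.0942,.0795)
i=cams.camera_info("wrist");p,d=cams.camera("wrist");cv2.imwrite("pics/w2.png",p)
def wproj(i,X):
    c=(i['world_to_cam']@np.append(X,1))[:3];r=np.hypot(c[0],c[1]);th=np.arctan2(r,c[2]);return i['cx']+i['fx']*th*c[0]/r,i['cy']+i['fy']*th*c[1]/r
for s in [(.579,-.0942,.024),(.5994,-.0115,.024),(.579,-.0942,.045),(.579,-.0942,.10)]:print(np.round(wproj(i,s),1))
E
```

```text
shift mm [ 0.3 -0.2 22.1] t 5.05 [ 0.5794 -0.0941  0.1016] rot [3.1414e+00 1.2000e-03 2.7919e+00] q6 -1.44 w 0.0105
[252.  195.3]
[343.3 185.8]
[252. 203.]
[251.7 230.6]
```

View pics/w2.png

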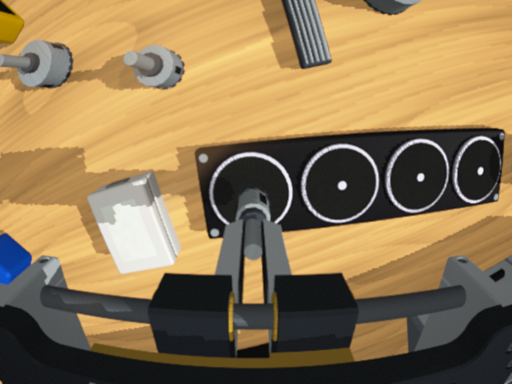

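The ring of the end seat is centred at about (250,191) and the next dot is at (342,185), which matches the predictions (252,195) and (343,186). The held saw's cup seems slightly right of centre, so I'll enlarge it.

```bash
python3 - <<'E'
import cv2
p=cv2.imread("pics/w2.png");cv2.imwrite("pics/w2c.png",cv2.resize(p[140:265,190:320],None,fx=4.8,fy=4.8,interpolation=cv2.INTER_CUBIC))
E
```

```text
(no output)
```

View pics/w2c.png

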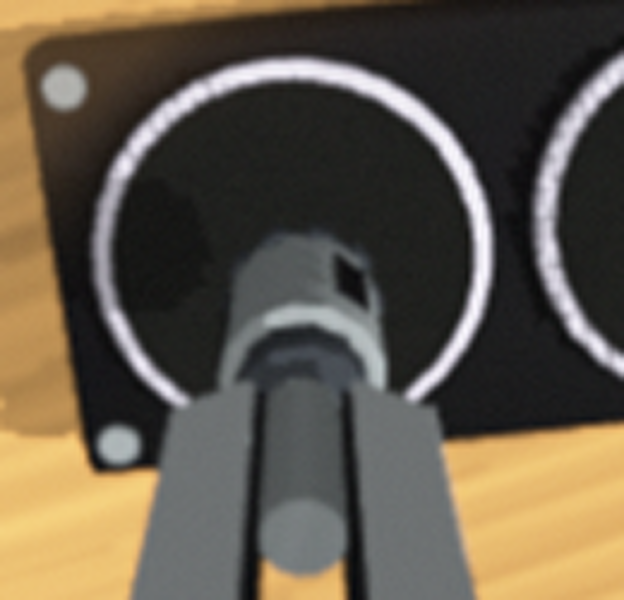

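The saw hangs upright in the grip, with the tip at u≈253 and the ring centre at about 251. It needs a 1 mm shift along −y and +x. I'll apply that, lower it and release.

Call:
arm_command(plan=[[[1,-1,3,0,0,0,1],[1,-1,9,0,0,0,1],[1,-1,15,0,0,0,1],[1,-1,19,0,0,0,1],[1,-1,21,0,0,0,1],[1,-1,21,0,0,0,1],[1,-1,21,0,0,0,0],[1,-1,21,0,0,0,0],[1,-1,21,0,0,0,0],[1,-1,21,0,0,0,0],[1,-1,21,0,0,0,0],[1,-1,21,0,0,0,0]]])

```text
time_s: 6.3
ee_pos: [0.5775, -0.0947, 0.0794]
eef_rot: [-3.142, -0.0, 2.792]
force: [-0.4, 0.0, 0.5]
grip_width: 0.0468
grip_force: 0.0
```

```bash
python3 -c "
from h import *
go(.443,-.1285,.150)"
```

```text
shift mm [114.8 -77.9 -70.6] t 6.3 [ 0.5775 -0.0947  0.0794] rot [-3.1416 -0.      2.7917] q6 -1.45 w 0.0468
```

Call:
arm_command(plan=[[[0,0,-15,0,0,0,0],[0,0,-45,0,0,0,0],[8,-5,-68,0,0,0,0],[33,-22,-71,0,0,0,0],[66,-45,-71,0,0,0,0],[95,-64,-71,0,0,0,0],[111,-75,-71,0,0,0,0],[115,-78,-71,0,0,0,0],[115,-78,-71,0,0,0,0],[115,-78,-71,0,0,0,0]]])

```text
time_s: 7.3
ee_pos: [0.4437, -0.1285, 0.1509]
eef_rot: [3.142, 0.001, 2.792]
force: [0.3, -0.9, -0.5]
grip_width: 0.0471
grip_force: 0.0
```

```bash
python3 - <<'E'
from h import *
go(.443,-.1285,.055)
i=cams.camera_info("wrist");p,d=cams.camera("wrist");cv2.imwrite("pics/w3.png",p)
def wproj(i,X):
    c=(i['world_to_cam']@np.append(X,1))[:3];r=np.hypot(c[0],c[1]);th=np.arctan2(r,c[2]);return i['cx']+i['fx']*th*c[0]/r,i['cy']+i['fy']*th*c[1]/r
for s in [(.443,-.1285,.088),(.579,-.0942,.112),(.5994,-.0115,.024),(.3785,-.2435,.088)]:print(np.round(wproj(i,s),1))
E
```

```text
shift mm [ 0.7 -0.3 95.9] t 7.3 [ 0.4437 -0.1285  0.1509] rot [3.1416e+00 8.0000e-04 2.7920e+00] q6 -1.58 w 0.0471
[251.9 200.3]
[332.1 319. ]
[380.3 262.3]
[109.3 177.2]
```

View pics/w3.png

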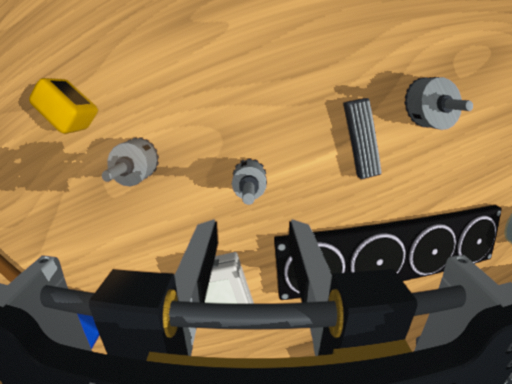

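The 36 saw's tip is at (250,197) against a predicted (252,200). The seat dot is at (380,262), exactly as predicted. I'll correct by +2 mm in x and −1 mm in y, then grip.

Call:
arm_command(plan=[[[2,-1,15,0,0,0,0],[2,-1,45,0,0,0,0],[2,-1,75,0,0,0,0],[2,-1,92,0,0,0,0],[2,-1,95,0,0,0,0],[2,-1,95,0,0,0,1],[2,-1,95,0,0,0,1],[2,-1,95,0,0,0,1],[2,-1,95,0,0,0,1],[2,-1,95,0,0,0,1],[2,-1,95,0,0,0,1],[2,-1,95,0,0,0,1]]])

```text
time_s: 8.55
ee_pos: [0.4406, -0.1288, 0.0556]
eef_rot: [-3.142, 0.0, 2.792]
force: [-0.3, -0.8, 2.0]
grip_width: 0.0106
grip_force: 40.0
```

```bash
python3 -c "
from h import *
go(.5994,-.0115,.205);go(.5994,-.0115,.079);print(ctrl.get_obs()['grip_force'])"
```

```text
shift mm [-109.   164.6 -149.4] t 8.55 [ 0.4406 -0.1288  0.0556] rot [-3.1416e+00  2.0000e-04  2.7918e+00] q6 -1.59 w 0.0106
shift mm [-109.   164.6  -23.4] t 8.55 [ 0.4406 -0.1288  0.0556] rot [-3.1416e+00  2.0000e-04  2.7918e+00] q6 -1.59 w 0.0106
40.00031054019928
```

Call:
arm_command(plan=[[[0,0,-20,0,0,0,1],[0,0,-60,0,0,0,1],[0,0,-105,0,0,0,1],[-7,10,-138,0,0,0,1],[-21,32,-149,0,0,0,1],[-42,63,-149,0,0,0,1],[-65,97,-149,0,0,0,1],[-86,129,-149,0,0,0,1],[-102,153,-149,0,0,0,1],[-109,164,-145,0,0,0,1],[-109,164,-125,0,0,0,1],[-109,164,-95,0,0,0,1]]])

```text
time_s: 9.75
ee_pos: [0.5995, -0.0122, 0.1506]
eef_rot: [3.141, 0.002, 2.792]
force: [-0.6, 0.8, -1.5]
grip_width: 0.0101
grip_force: 40.0
```

Call:
arm_command(plan=[[[0,0,30,0,0,0,1],[0,0,46,0,0,0,1],[0,0,50,0,0,0,1],[0,0,50,0,0,0,1],[0,0,50,0,0,0,1]]])

```text
time_s: 10.25
ee_pos: [0.5995, -0.0123, 0.1016]
eef_rot: [3.141, 0.001, 2.792]
force: [-0.1, -0.5, -0.6]
grip_width: 0.0104
grip_force: 40.0
```

```bash
cat >>h.py <<'E'
def wproj(i,X):
    c=(i['world_to_cam']@np.append(X,1))[:3];r=np.hypot(c[0],c[1]);th=np.arctan2(r,c[2]);return np.round((i['cx']+i['fx']*th*c[0]/r,i['cy']+i['fy']*th*c[1]/r),1)
E
python3 - <<'E'
from h import *
go(.5994,-.0115,.0795)
i=cams.camera_info("wrist");p,d=cams.camera("wrist")
cv2.imwrite("pics/w4.png",cv2.resize(p[110:270,150:370],None,fx=3.6,fy=3.6,interpolation=cv2.INTER_CUBIC))
C=lambda X:(wproj(i,X)+.5-[150,110])*3.6-.5
for s in [(.5994,-.0115,.024),(.579,-.0942,.112),(.62,.071,.024),(.5994,-.0115,.114)]:print(C(s).round())
E
```

```text
shift mm [ 0.4  0.7 22.1] t 10.25 [ 0.5995 -0.0123  0.1016] rot [3.1412e+00 1.5000e-03 2.7916e+00] q6 -1.3 w 0.0104
[372. 308.]
[-75. 496.]
[700. 275.]
[373. 469.]
```

View pics/w4.png

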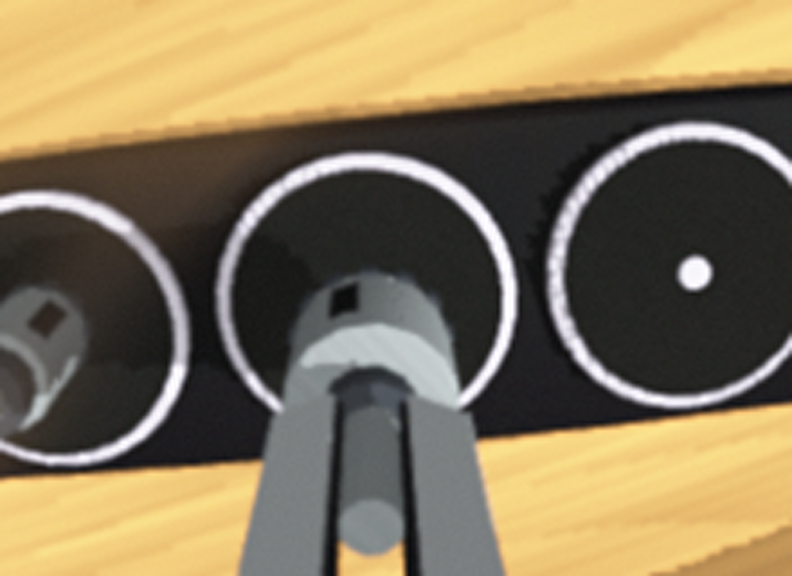

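The ring spans u 215–517, so its centre is 366. The cup is centred at 373, and the next dot is at (695,273) against a predicted (700,275). I'll shift about −1.5 mm in y and +0.5 mm in x, then set it down.

Call:
arm_command(plan=[[[0.5,-1.5,3,0,0,0,1],[0.5,-1.5,9,0,0,0,1],[0.5,-1.5,15,0,0,0,1],[0.5,-1.5,19,0,0,0,1],[0.5,-1.5,21,0,0,0,1],[0.5,-1.5,21,0,0,0,1],[0.5,-1.5,21,0,0,0,0],[0.5,-1.5,21,0,0,0,0],[0.5,-1.5,21,0,0,0,0],[0.5,-1.5,21,0,0,0,0],[0.5,-1.5,21,0,0,0,0],[0.5,-1.5,21,0,0,0,0]]])

```text
time_s: 11.5
ee_pos: [0.5982, -0.0133, 0.0794]
eef_rot: [3.142, -0.0, 2.792]
force: [0.3, -0.5, 0.6]
grip_width: 0.0466
grip_force: 0.0
```

```bash
python3 -c "
from h import *
go(.378,-.2435,.150)"
```

```text
shift mm [ 127.9 -291.7  -70.6] t 11.5 [ 0.5982 -0.0133  0.0794] rot [ 3.1416 -0.      2.7918] q6 -1.3 w 0.0466
```

Call:
arm_command(plan=[[[0,0,-15,0,0,0,0],[0,0,-45,0,0,0,0],[6,-14,-68,0,0,0,0],[19,-44,-71,0,0,0,0],[36,-82,-71,0,0,0,0],[54,-124,-71,0,0,0,0],[72,-166,-71,0,0,0,0],[90,-208,-71,0,0,0,0],[107,-246,-71,0,0,0,0],[121,-276,-71,0,0,0,0],[127,-289,-71,0,0,0,0],[128,-292,-71,0,0,0,0]]])

```text
time_s: 12.7
ee_pos: [0.3772, -0.2449, 0.1516]
eef_rot: [-3.141, 0.001, 2.79]
force: [0.3, -0.7, 0.2]
grip_width: 0.0468
grip_force: 0.0
```

Call:
arm_command(plan=[[[0,0,0,0,0,0,0],[0,0,0,0,0,0,0]]])

```text
time_s: 12.9
ee_pos: [0.3784, -0.2433, 0.1508]
eef_rot: [-3.142, 0.0, 2.792]
force: [-0.5, 0.0, -0.4]
grip_width: 0.0468
grip_force: 0.0
```

```bash
python3 - <<'E'
from h import *
go(.378,-.2435,.055)
i=cams.camera_info("wrist");p,d=cams.camera("wrist")
cv2.imwrite("pics/w5.png",cv2.resize(p[100:280,150:370],None,fx=3.,fy=3.,interpolation=cv2.INTER_CUBIC))
C=lambda X:(wproj(i,X)+.5-[150,100])*3.-.5
print(C([.378,-.2435,.088]),C([.378,-.2435,.04]))
E
```

```text
shift mm [ 0.4 -0.4 95.8] t 12.9 [ 0.3784 -0.2433  0.1508] rot [-3.1416e+00  4.0000e-04  2.7925e+00] q6 -1.87 w 0.0468
[306.7 302.8] [307.  256.6]
```

View pics/w5.png

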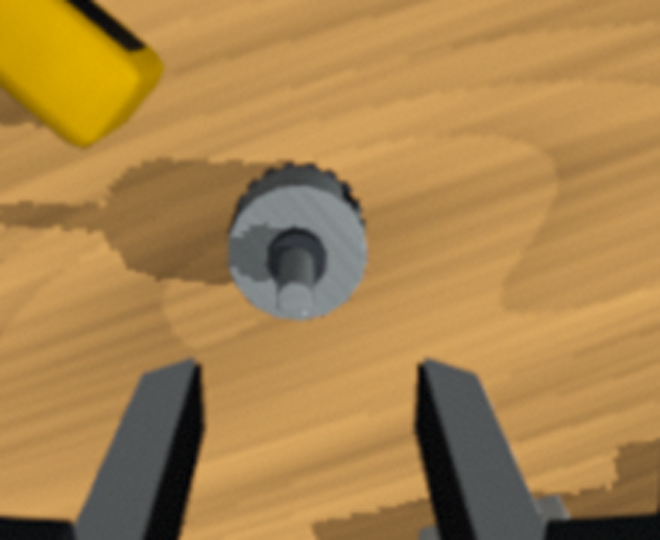

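The 48 saw's tip is at (296,298) and its cup centre at (297,252), about 10 px left of and 5 px above the prediction. That means −3.5 mm in y and +2 mm in x. The cup is 137 px wide, which confirms 48 mm.

Call:
arm_command(plan=[[[2,-3.5,15,0,0,0,0],[2,-3.5,45,0,0,0,0],[2,-3.5,75,0,0,0,0],[2,-3.5,92,0,0,0,0],[2,-3.5,95,0,0,0,0],[2,-3.5,95,0,0,0,1],[2,-3.5,95,0,0,0,1],[2,-3.5,95,0,0,0,1],[2,-3.5,95,0,0,0,1],[2,-3.5,95,0,0,0,1],[2,-3.5,95,0,0,0,1],[2,-3.5,95,0,0,0,1]]])

```text
time_s: 14.15
ee_pos: [0.375, -0.2465, 0.0559]
eef_rot: [-3.141, 0.001, 2.792]
force: [-1.2, 0.8, 6.4]
grip_width: 0.0101
grip_force: 40.0
```

```bash
python3 -c "
from h import *
go(.6195,.0695,.205);print(ctrl.get_obs()['grip_force'])"
```

```text
shift mm [-121.5  380.7 -149.1] t 14.15 [ 0.375  -0.2465  0.0559] rot [-3.1414e+00  7.0000e-04  2.7917e+00] q6 -1.88 w 0.0101
40.00164806842804
```

Call:
arm_command(plan=[[[0,0,-20,0,0,0,1],[0,0,-60,0,0,0,1],[0,0,-105,0,0,0,1],[-4,12,-138,0,0,0,1],[-13,40,-149,0,0,0,1],[-25,80,-149,0,0,0,1],[-39,123,-149,0,0,0,1],[-53,166,-149,0,0,0,1],[-67,209,-149,0,0,0,1],[-81,252,-149,0,0,0,1],[-94,295,-149,0,0,0,1],[-106,332,-149,0,0,0,1]]])

```text
time_s: 15.35
ee_pos: [0.5889, 0.0313, 0.2039]
eef_rot: [-3.141, -0.001, 2.792]
force: [0.8, 0.2, -1.3]
grip_width: 0.0101
grip_force: 40.0
```

Call:
arm_command(plan=[[[-10,30,0,0,0,0,1],[-14,44,2,0,0,0,1],[-16,49,20,0,0,0,1],[-16,49,50,0,0,0,1],[-16,49,85,0,0,0,1],[-16,49,102,0,0,0,1],[-16,49,104,0,0,0,1],[-16,49,104,0,0,0,1],[-16,49,104,0,0,0,1]]])

```text
time_s: 16.25
ee_pos: [0.6205, 0.0695, 0.1019]
eef_rot: [3.141, 0.002, 2.792]
force: [-0.8, -0.1, -1.2]
grip_width: 0.0101
grip_force: 40.0
```

```bash
python3 - <<'E'
from h import *
go(.6195,.0695,.0799)
i=cams.camera_info("wrist");p,d=cams.camera("wrist")
cv2.imwrite("pics/w6.png",cv2.resize(p[110:270,150:370],None,fx=3.6,fy=3.6,interpolation=cv2.INTER_CUBIC))
C=lambda X:(wproj(i,X)+.5-[150,110])*3.6-.5
for s in [(.62,.071,.024),(.6405,.1534,.024)]:print(C(s).round())
E
```

```text
shift mm [ 1.  -0.4 22. ] t 16.25 [0.6205 0.0695 0.1019] rot [3.1409e+00 1.8000e-03 2.7915e+00] q6 -1.17 w 0.0101
[374. 305.]
[701. 272.]
```

View pics/w6.png

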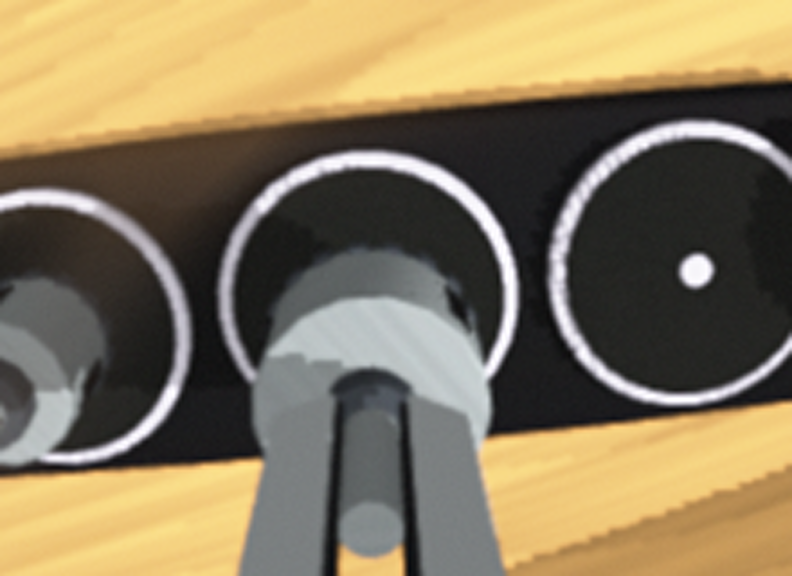

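Ring 218–518 (centre 368) and teeth centre 374, so the correction is the same as last time.

Call:
arm_command(plan=[[[0.5,-1.5,3,0,0,0,1],[0.5,-1.5,9,0,0,0,1],[0.5,-1.5,15,0,0,0,1],[0.5,-1.5,19,0,0,0,1],[0.5,-1.5,21,0,0,0,1],[0.5,-1.5,21,0,0,0,1],[0.5,-1.5,21,0,0,0,0],[0.5,-1.5,21,0,0,0,0],[0.5,-1.5,21,0,0,0,0],[0.5,-1.5,21,0,0,0,0],[0.5,-1.5,21,0,0,0,0],[0.5,-1.5,21,0,0,0,0]]])

```text
time_s: 17.5
ee_pos: [0.619, 0.0685, 0.0794]
eef_rot: [-3.142, -0.0, 2.792]
force: [-0.5, 0.0, -0.0]
grip_width: 0.0472
grip_force: 0.0
```

```bash
python3 -c "
from h import *
go(.4275,.1035,.150)"
```

```text
shift mm [191.9 -32.8 -70.6] t 17.5 [0.619  0.0685 0.0794] rot [-3.1416 -0.      2.7918] q6 -1.17 w 0.0472
```

Call:
arm_command(plan=[[[0,0,-15,0,0,0,0],[0,0,-45,0,0,0,0],[10,-2,-68,0,0,0,0],[36,-6,-71,0,0,0,0],[72,-12,-71,0,0,0,0],[110,-19,-71,0,0,0,0],[146,-25,-71,0,0,0,0],[174,-30,-71,0,0,0,0],[189,-33,-71,0,0,0,0],[192,-33,-71,0,0,0,0],[192,-33,-71,0,0,0,0],[192,-33,-71,0,0,0,0]]])

```text
time_s: 18.7
ee_pos: [0.4281, 0.1032, 0.1509]
eef_rot: [3.141, 0.001, 2.792]
force: [-0.2, -0.8, 0.7]
grip_width: 0.047
grip_force: 0.0
```

```bash
python3 - <<'E'
from h import *
go(.4275,.1035,.055)
i=cams.camera_info("wrist");p,d=cams.camera("wrist")
cv2.imwrite("pics/w7.png",cv2.resize(p[100:280,150:370],None,fx=3.,fy=3.,interpolation=cv2.INTER_CUBIC))
C=lambda X:(wproj(i,X)+.5-[150,100])*3.-.5
print(C([.4275,.1035,.088]),C([.4275,.1035,.04]))
p,d=cams.camera("top")
cv2.imwrite("pics/top1.png",cv2.resize(p[125:215,170:340],None,fx=4.5,fy=4.5,interpolation=cv2.INTER_CUBIC));np.save("top1.npy",d)
for s in [(.6405,.1534),(.62,.071),(.5994,-.0115),(.579,-.0942)]:
    print([((proj("top",[*s,z])+.5-[170,125])*4.5-.5).round() for z in(.024,.064)])
E
```

```text
shift mm [ 0.7  0.  95.9] t 18.7 [0.4281 0.1032 0.1509] rot [3.1413e+00 7.0000e-04 2.7916e+00] q6 -1.07 w 0.047
[307.9 301.6] [307.9 255.4]
[array([155., 132.]), array([144., 121.])]
[array([302., 164.]), array([298., 155.])]
[array([450., 198.]), array([452., 190.])]
[array([598., 230.]), array([607., 224.])]
```

View pics/w7.png

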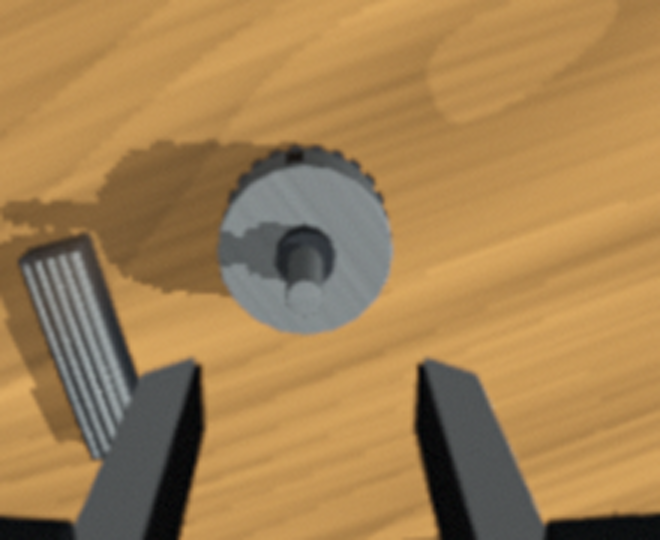

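View pics/top1.png

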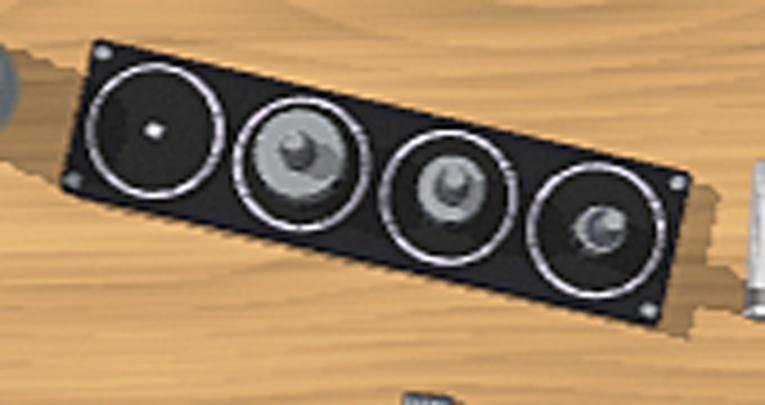

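Wrist view: the 60 saw's cup centre is at (305,248) and its tip at (304,297), about 1 mm from prediction. Top view: the 25, 36 and 48 cups sit at about (601,226), (452,187) and (299,153) in the rings, against predicted (607,224), (452,190) and (298,155). They are centred within about 2 mm. I'll grip the 60.

Call:
arm_command(plan=[[[1.5,-1,15,0,0,0,0],[1.5,-1,45,0,0,0,0],[1.5,-1,75,0,0,0,0],[1.5,-1,92,0,0,0,0],[1.5,-1,95,0,0,0,0],[1.5,-1,95,0,0,0,1],[1.5,-1,95,0,0,0,1],[1.5,-1,95,0,0,0,1],[1.5,-1,95,0,0,0,1],[1.5,-1,95,0,0,0,1],[1.5,-1,95,0,0,0,1],[1.5,-1,95,0,0,0,1]]])

```text
time_s: 20.0
ee_pos: [0.4257, 0.1029, 0.0558]
eef_rot: [3.141, 0.001, 2.792]
force: [-0.6, -1.1, 6.0]
grip_width: 0.0105
grip_force: 40.0
```

```bash
python3 - <<'E'
from h import *
go(.640,.1520,.205);print(ctrl.get_obs()['grip_force'])
i=cams.camera_info("top");d=np.load('top1.npy');v,u=np.indices(d.shape);M=i['world_to_cam']
C=((np.stack([(u-i['cx'])/i['fx']*d,(v-i['cy'])/i['fy']*d,d],-1)-M[:3,3])@M[:3,:3]).reshape(-1,3)
for s in [(.62,.071),(.5994,-.0115),(.579,-.0942)]:
    q=C[(abs(C[:,:2]-s)<.035).all(1)];c=q[(q[:,2]>.058)&(q[:,2]<.068)]; t=q[q[:,2]>.1]
    print(s,'cup',(c[:,:2].min(0)+c[:,:2].max(0))/2-s,'tip',t.mean(0)[:2]-s,'zmax',q[:,2].max())
E
```

```text
shift mm [-184.6  119.6 -149.1] t 20.0 [0.4257 0.1029 0.0558] rot [3.1413e+00 5.0000e-04 2.7918e+00] q6 -1.07 w 0.0105
40.00159800052643
(0.62, 0.071) cup [0.00167967 0.00074562] tip [ 0.00078104 -0.00035689] zmax 0.11233573005172573
(0.5994, -0.0115) cup [0.00102126 0.00124994] tip [0.0010531  0.00106959] zmax 0.11335675742235092
(0.579, -0.0942) cup [-0.00245772  0.00346281] tip [-0.00244477  0.00447304] zmax 0.11263375914191531
```

Call:
arm_command(plan=[[[0,0,-20,0,0,0,1],[0,0,-60,0,0,0,1],[0,0,-105,0,0,0,1],[-10,6,-138,0,0,0,1],[-32,21,-149,0,0,0,1],[-64,41,-149,0,0,0,1],[-98,63,-149,0,0,0,1],[-132,86,-149,0,0,0,1],[-162,105,-149,0,0,0,1],[-179,116,-145,0,0,0,1],[-184,119,-125,0,0,0,1],[-184,119,-95,0,0,0,1]]])

```text
time_s: 21.2
ee_pos: [0.6402, 0.1518, 0.15]
eef_rot: [3.141, 0.001, 2.792]
force: [0.8, -0.3, -2.6]
grip_width: 0.01
grip_force: 40.0
```

Call:
arm_command(plan=[[[0,0,30,0,0,0,1],[0,0,46,0,0,0,1],[0,0,50,0,0,0,1],[0,0,50,0,0,0,1],[0,0,50,0,0,0,1]]])

```text
time_s: 21.7
ee_pos: [0.6398, 0.1518, 0.1021]
eef_rot: [3.14, 0.002, 2.792]
force: [-0.6, 0.2, -2.8]
grip_width: 0.0105
grip_force: 40.0
```

```bash
python3 - <<'E'
from h import *
go(.640,.1520,.0797)
i=cams.camera_info("wrist");p,d=cams.camera("wrist")
g=cv2.cvtColor(p,cv2.COLOR_BGR2GRAY).astype(int)
print(wproj(i,[.6405,.1534,.024]),wproj(i,[.62,.071,.112]))
for r in (180,184,188,192): # bright ring crossings
    c=[u for u in range(190,320) if g[r,u]>170]
    print(r,c)
E
```

```text
shift mm [-0.   0.3 22.4] t 21.7 [0.6398 0.1518 0.1021] rot [3.1405e+00 1.9000e-03 2.7918e+00] q6 -1.04 w 0.0105
[254.1 195.5] [130.9 247.6]
180 []
184 [252, 253, 291]
188 [236, 237, 238, 239, 240, 242, 257, 267, 268, 269, 292]
192 [228, 229, 230, 231, 232, 233, 234, 239, 240, 241, 242, 243, 244, 258, 260, 269, 270, 271, 272, 277, 278]
```

Call:
arm_command(plan=[[[0.5,-1,3,0,0,0,1],[0.5,-1,9,0,0,0,1],[0.5,-1,15,0,0,0,1],[0.5,-1,19,0,0,0,1],[0.5,-1,21,0,0,0,1],[0.5,-1,21,0,0,0,1],[0.5,-1,21,0,0,0,0],[0.5,-1,21,0,0,0,0],[0.5,-1,21,0,0,0,0],[0.5,-1,21,0,0,0,0],[0.5,-1,21,0,0,0,0],[0.5,-1,21,0,0,0,0]]])

```text
time_s: 22.95
ee_pos: [0.6384, 0.1509, 0.0794]
eef_rot: [-3.142, -0.0, 2.792]
force: [0.4, -0.6, -0.3]
grip_width: 0.0466
grip_force: 0.0
```

Call:
arm_command(plan=[[[0,0,-15,0,0,0,0],[0,0,-45,0,0,0,0],[0,0,-80,0,0,0,0],[20,0,-110,0,0,0,0],[50,0,-125,0,0,0,0],[90,0,-125,0,0,0,0],[130,0,-125,0,0,0,0],[160,0,-125,0,0,0,0],[180,0,-125,0,0,0,0],[180,0,-125,0,0,0,0]]])

```text
time_s: 23.95
ee_pos: [0.4679, 0.2134, 0.2061]
eef_rot: [3.14, 0.001, 2.793]
force: [0.0, 0.2, 0.0]
grip_width: 0.0474
grip_force: 0.0
```

```bash
python3 - <<'E'
from h import *
from scipy.optimize import least_squares
go(.579,-.0942,.16)
S=[(.6405,.1534),(.62,.071),(.5994,-.0115),(.579,-.0942)]
ims=[]
for n in("top","scene"):
    i=cams.camera_info(n);p,d=cams.camera(n);v,u=np.indices(d.shape);M=i['world_to_cam']
    C=((np.stack([(u-i['cx'])/i['fx']*d,(v-i['cy'])/i['fy']*d,d],-1)-M[:3,3])@M[:3,:3]).reshape(-1,3);g=p.max(2).ravel()
    for s in S:
        q=C[(abs(C[:,:2]-s)<.04).all(1)];c=q[(q[:,2]>.058)&(q[:,2]<.069)]; t=q[q[:,2]>.1]
        near=(np.hypot(*(C[:,:2]-s).T)<.042)&(C[:,2]<.032)&(g>150)
        rr=C[near][np.hypot(*(C[near][:,:2]-s).T)>.028]
        f=least_squares(lambda w:np.hypot(*(rr[:,:2]-w[:2]).T)-w[2],[*s,.036],loss='soft_l1',f_scale=.002).x
        print(n,s,'cup',((c[:,:2].min(0)+c[:,:2].max(0))/2-f[:2]).round(4),'tip',(t.mean(0)[:2]-f[:2]).round(4),'ring',f.round(4),len(rr),'zmax',q[:,2].max().round(3))
    ims.append(cv2.resize(p[125:215,170:340],None,fx=3.5,fy=3.) if n=="top" else cv2.resize(p[150:300,180:350],None,fx=3.5,fy=1.9))
cv2.imwrite("pics/fin.png",np.vstack(ims))
E
```

```text
shift mm [-209.3 -251.3   46.1] t 23.95 [0.4679 0.2134 0.2061] rot [3.1403e+00 1.2000e-03 2.7935e+00] q6 -0.87 w 0.0474
top (0.6405, 0.1534) cup [-0.0018 -0.0013] tip [-0.0021 -0.0018] ring [0.6417 0.1546 0.0366] 74 zmax 0.113
top (0.62, 0.071) cup [ 0.0008 -0.0004] tip [-0.0003 -0.0015] ring [0.621  0.0721 0.0364] 86 zmax 0.115
top (0.5994, -0.0115) cup [0.0002 0.0002] tip [0.0002 0.0003] ring [ 0.6002 -0.0105  0.0365] 92 zmax 0.112
top (0.579, -0.0942) cup [-0.0029  0.0024] tip [-0.0032  0.0033] ring [ 0.5796 -0.093   0.0367] 99 zmax 0.114
scene (0.6405, 0.1534) cup [ 0.0002 -0.0007] tip [ 0.0006 -0.0001] ring [0.6406 0.1525 0.0365] 85 zmax 0.113
scene (0.62, 0.071) cup [ 0.0012 -0.    ] tip [0.0029 0.0007] ring [0.6199 0.0699 0.0366] 67 zmax 0.114
scene (0.5994, -0.0115) cup [0.0019 0.0012] tip [0.0027 0.0013] ring [ 0.5992 -0.0125  0.0367] 73 zmax 0.113
scene (0.579, -0.0942) cup [-0.0006  0.0038] tip [-0.0009  0.004 ] ring [ 0.579  -0.0949  0.0365] 87 zmax 0.114
```

View pics/fin.png

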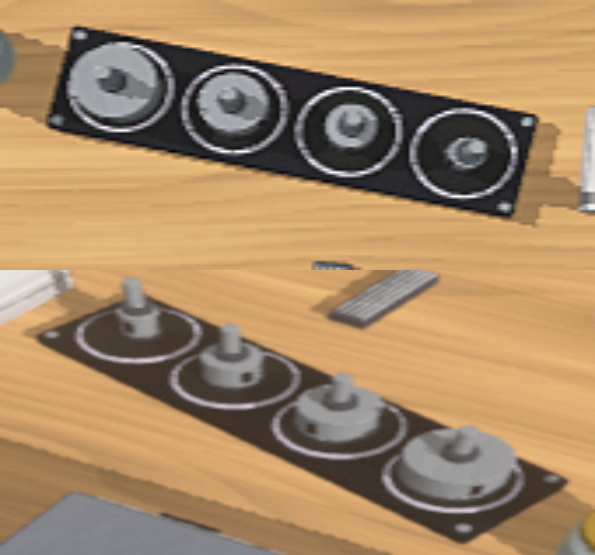

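The final view shows the order is right, with 60, 48 and 36 within about 1.5 mm of centre. The 25 saw is about 4 mm off, towards +y and −x, so I'll mend it with a light grip.

Call:
arm_command(plan=[[[-10,-12,0,0,0,0,0],[-32,-38,0,0,0,0,0],[-58,-70,0,0,0,0,0],[-84,-101,0,0,0,0,0],[-110,-132,0,0,0,0,0],[-136,-163,0,0,0,0,0],[-162,-195,0,0,0,0,0],[-185,-223,10,0,0,0,0],[-200,-241,30,0,0,0,0],[-207,-249,46,0,0,0,0],[-207,-249,46,0,0,0,0],[-207,-249,46,0,0,0,0]]], squeeze=12)

```text
time_s: 25.25
ee_pos: [0.5784, -0.0918, 0.1586]
eef_rot: [3.142, -0.0, 2.792]
force: [-0.8, 1.0, 0.4]
grip_width: 0.0472
grip_force: 0.0
```

```bash
python3 - <<'E'
from h import *
go(.5775,-.0907,.0795)
i=cams.camera_info("wrist");p,d=cams.camera("wrist");M=i['world_to_cam']
v,u=np.indices(d.shape);x,y=(u-i['cx'])/i['fx'],(v-i['cy'])/i['fy'];th=np.hypot(x,y);k=np.tan(th)/np.maximum(th,1e-9)
C=((np.stack([x*k*d,y*k*d,d],-1)-M[:3,3])@M[:3,:3]).reshape(-1,3)
q=C[(abs(C[:,:2]-(.579,-.0942))<.02).all(1)];t=q[(q[:,2]>.106)&(q[:,2]<.118)];c=q[(q[:,2]>.06)&(q[:,2]<.068)]
print('tip',t.mean(0),len(t),'cup',(c.min(0)+c.max(0))/2)
E
```

```text
shift mm [ 1.2  0.7 79.1] t 25.25 [ 0.5784 -0.0918  0.1586] rot [ 3.1415e+00 -4.0000e-04  2.7919e+00] q6 -1.44 w 0.0472
tip [ 0.57428904 -0.09344043  0.11136258] 156 cup [ 0.57462442 -0.09362853  0.06399396]
```

Call:
arm_command(plan=[[[1,-1.5,20,0,0,0,0],[1,-1.5,50,0,0,0,0],[1,-1.5,74,0,0,0,0],[1,-1.5,79,0,0,0,0],[1,-1.5,79,0,0,0,0],[1,-1.5,79,0,0,0,1],[1,-1.5,79,0,0,0,1],[1,-1.5,79,0,0,0,1],[1,-1.5,79,0,0,0,1],[1,-1.5,79,0,0,0,1],[1,-1.5,79,0,0,0,1],[1,-1.5,79,0,0,0,1]]])

```text
time_s: 26.5
ee_pos: [0.577, -0.0934, 0.0796]
eef_rot: [3.142, 0.0, 2.792]
force: [0.1, -0.2, 1.9]
grip_width: 0.0107
grip_force: 12.0
```

```bash
python3 -c "
from h import *
go(.5782,-.0964,.0795);print(ctrl.get_obs()['grip_force'])"
```

```text
shift mm [-2.1 -2.4  0.1] t 26.5 [ 0.577  -0.0934  0.0796] rot [3.1416e+00 3.0000e-04 2.7918e+00] q6 -1.44 w 0.0107
11.998243778944016
```

Call:
arm_command(plan=[[[0,0,-3,0,0,0,1],[-1.5,-1.5,-4,0,0,0,1],[-2.5,-2.5,-4,0,0,0,1],[-2.5,-2.5,-2,0,0,0,1],[-2.5,-2.5,0,0,0,0,1],[-2.5,-2.5,0,0,0,0,1],[-2.5,-2.5,0,0,0,0,0],[-2.5,-2.5,0,0,0,0,0],[-2.5,-2.5,0,0,0,0,0],[-2.5,-2.5,0,0,0,0,0],[-2.5,-2.5,0,0,0,0,0],[-2.5,-2.5,0,0,0,0,0]]])

```text
time_s: 27.7
ee_pos: [0.5784, -0.0966, 0.0794]
eef_rot: [-3.142, -0.0, 2.792]
force: [0.9, 1.1, -0.2]
grip_width: 0.0468
grip_force: 0.0
```

Call:
arm_command(plan=[[[-2.5,-2.5,-15,0,0,0,0],[-2.5,-2.5,-45,0,0,0,0],[0,0,-80,0,0,0,0],[20,0,-110,0,0,0,0],[50,0,-125,0,0,0,0],[90,0,-125,0,0,0,0],[130,0,-125,0,0,0,0],[160,0,-125,0,0,0,0],[180,0,-125,0,0,0,0],[180,0,-125,0,0,0,0]]])

```text
time_s: 28.7
ee_pos: [0.4081, -0.0344, 0.2049]
eef_rot: [3.141, 0.001, 2.792]
force: [0.2, -0.6, 0.8]
grip_width: 0.0473
grip_force: 0.0
```

```bash
python3 - <<'E'
from h import *
S=[(.6405,.1534),(.62,.071),(.5994,-.0115),(.579,-.0942)]
R={"top":[(.6417,.1546),(.621,.0721),(.6002,-.0105),(.5796,-.093)],"scene":[(.6406,.1525),(.6199,.0699),(.5992,-.0125),(.579,-.0949)]}
for n in R:
    i=cams.camera_info(n);p,d=cams.camera(n);v,u=np.indices(d.shape);M=i['world_to_cam']
    C=((np.stack([(u-i['cx'])/i['fx']*d,(v-i['cy'])/i['fy']*d,d],-1)-M[:3,3])@M[:3,:3]).reshape(-1,3)
    for s,f in zip(S,R[n]):
        q=C[(abs(C[:,:2]-s)<.04).all(1)];c=q[(q[:,2]>.058)&(q[:,2]<.069)]; t=q[q[:,2]>.1]
        print(n,'cup',((c[:,:2].min(0)+c[:,:2].max(0))/2-f).round(4),'tip',(t.mean(0)[:2]-f).round(4),q[:,2].max().round(3))
E
```

```text
top cup [-0.001  -0.0015] tip [-0.0021 -0.0018] 0.113
top cup [ 0.0007 -0.0005] tip [-0.0001 -0.0012] 0.113
top cup [0.0001 0.0003] tip [0.0002 0.0003] 0.112
top cup [-0.0007  0.0012] tip [-0.0009  0.001 ] 0.111
scene cup [-0.0002 -0.0004] tip [ 0.0009 -0.    ] 0.115
scene cup [ 0.001  -0.0001] tip [0.0026 0.0003] 0.114
scene cup [0.0012 0.001 ] tip [0.0027 0.0015] 0.114
scene cup [0.0003 0.0013] tip [0.0013 0.0017] 0.114
```

All four cups are within about 2 mm of their seat centres, upright and in order, and the gripper is open and clear.

```bash
python3 -c "
from station import ctrl
print(ctrl.hand_in())"
```

```text
the job is handed in; nothing more can be done
None
```

I stood the four hole saws upright, teeth down, in order from the 25 mm next to the bit case to the 60 mm next to the jar, each within about 2 mm of its seat centre; the gripper is open and clear, and the job is handed in at about 29 s.

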